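# Prop the wide bench easel on its locking leg

### The job

Two folded tilting easels stand on the bench. Prop up the wider one for finishing work: take the rubber-sleeved bar at its side, swing the spring-loaded leg up and over past its dead centre until it locks, and leave the board standing on the leg. Leave the narrow easel folded.

Things in the scene. Friction and masses are not known exactly. Their poses are not given: they have to be found in the camera images.
- easel: The wide easel: plywood, fixed to the bench, 275 mm long, 180 mm wide (the narrow one is alike, 110 mm wide). Origin at bench level, 20 mm ahead (x) of the middle of its base; x points from the board's hinged edge (nearer the robot) to its free edge, y out along the handle, z up. The leg's pivot axis runs along y at x = 50, z = 45 mm. Folded height 82 mm, with a lip to 100 mm at the hinged edge.
- easel_handle (a point): Grip point on the handle of the wide easel's leg: a level round bar in a black rubber sleeve that turns freely on it, 16 mm thick, 65 mm long, ending 80 mm past the easel's +y side. The point is on its axis, 60 mm out from that side; at the start at x = -69.5, y = 150, z = 55.5 mm from easel. It swings up and towards +x on a 120 mm arc about the pivot, lifting the board (about 10 N).
- easel_leg (a joint): Swing of the wide easel's leg, rad: 0 folded under the board, pointing to the hinge and 5 degrees up; 1.17 locked against its stop, near upright. The spring pulls it back to 0 until about 0.8, and on to the stop beyond; the board's weight also helps beyond 0.9. Let go past 1.05 it snaps home by itself.
- easel_board (a joint): Tilt of the wide easel's board, rad: 0 lying flat; about 0.56 standing on the locked leg. It is 250 mm long, 12 mm thick, about 0.35 kg; its free edge rises to about 200 mm above the bench, beside the handle.
- small_easel_leg (a joint): Swing of the narrow easel's leg, rad: 0 folded, where it starts and must stay.

How it is judged:
By the outcome, as a careful person would: the job done as asked, in the order asked, and still so for the second after the job is handed in, with the robot touching nothing.
It also fails if it takes over 35 s, if anything falls off the work surface, if the arm or the gripper's body presses on something with over 40 N, if the wrist force passes 120 N, or if a joint passes its speed limit or range.

### The arm

A 7-joint arm with a two-finger parallel gripper is mounted at the origin on the work surface. World frame = base frame: x ahead of the robot, y to its left, z up, the work surface at z = 0. Lengths are in m, angles in degrees, forces in N, time in s.
With the tool pointing down it reaches from about 0.425 to 0.875 m from the base axis. Payload 4.7 kg.
Tool frame: the origin (TCP) lies midway between the tips of the shut fingers; the grasp point (between the pads) lies 19 mm behind it; z points along the fingers, y is the direction in which the jaws open and shut (so a half turn about z gives the same grasp; the last joint's range is limited). The gripper opens to 87 mm and grips with 3 to 60 N. Pads are 19 mm wide; open, the fingers measure 117 mm over their backs; the gripper's body (75 mm by 190 mm) begins 51 mm behind the grasp point.
Start: joints at [-74.078, 18.392, -4.016, 83.108, 1.295, 78.541, -3.26], TCP at [0.17, 0.628, 0.186] pointing down, gripper open.
Joint ranges: [-163.93, 163.93], [-17.29, 119.83], [-79.2, 71.16], [3.27, 140.29], [-89.18, 269.18], [5.43, 117.66], [-154.24, 154.24]. Speed limits (degrees/s): [147.25, 147.25, 180, 180, 180, 180, 180].

### API

Orientations are given as [roll, pitch, yaw] about the fixed x, y, z axes, in that order (R = Rz(yaw) Ry(pitch) Rx(roll)).
In Python, from cell import env gives the robot as it stands. The module is installed in compiled form; this text tells all that it offers.
- The arm moves only by the tool servo_tool, never from a script. Its argument "plan" is a list of rows, each a list of 3 entries, a list of its own where there are three numbers: the opening, from 0 (shut) to 1 (fully open), then the shift along the tool's x, y, z in cm, then the turn, a rotation vector about the tool's x, y, z in degrees. A call has 1 to 20 rows; each row shifts and turns the pose as measured when the row begins, along the tool's axes as they then stand; what a row does not reach is not made up. A row lasts 1/12 s, in which the tool goes at most 41.7 mm and 7.16 degrees, less where a joint would pass 70% of its speed; a pose out of reach is approached as far as the arm can. A call is refused whole if a number of a shift passes 4.17 or a number of a turn 7.16, either way. A call with a gripper value outside its range is refused whole. The fingers move at their own pace and stop on an object; "force" is the grip in N (left out, the last holds). Time passes only in rows, so rows that do not move let the fingers close. It gives the time, the measured TCP pose, the force and the opening at its end, in the units of the state.
- env.get_obs(): the state, without advancing time (a new reading comes with each control period).
- env.read_camera(name): name is "scene" or "top"; returns a dict with "image" (400x640x3 uint8, blue, green, red), "fx", "fy", "cx", "cy" (pixels), "rvec" (rotation vector, rad) and "tvec" (3), from world to camera coordinates, as OpenCV has them. Camera axes: x right, y down, z forward; pixel columns grow to the right and rows downward; lengths in m; the calibration is good to about 2 mm. A picture is of the moment at which its call begins. There is no depth.
- env.sign_off(): hands the job in, once; it reports no verdict.
The state is a dict: "time_s": time; "qpos": joint angles; "joint_velocities": joint speeds; "effort": joint torques, N m; "tool_pos": TCP position; "tool_rot": TCP orientation; "force": force on the tool from outside, world axes, zero at the start; "wrist_torque": the same for the moment, N m; "grip_width": finger opening in m.
Only numpy, scipy, OpenCV 4.12 (cv2) and the standard library are available. Lean on these libraries where they do the work, as an engineer would, in place of code of your own. Each camera call takes 0.05 s, during which the arm holds its last target. There are 200 camera calls.

## Working session

There is one attempt and no reset: what is moved stays moved. The work goes in short steps, Python scripts to look and compute and a tool call to move; the robot and the scene stay as the last step left them, time stands still between calls to the robot, and variables do not carry over. Pictures are saved under pics/ and viewed, about 8 in all and at most 12, crops included, and the job is handed in when it is done.

Besides the shell and the picture viewer there is one more tool, called after ">>>" as name(argument=value, ...) on one line, values as JSON. servo_tool: Moves the arm, as the interface text tells. Its arguments: {"type":"object","properties":{"plan":{"type":"array"},"force":{"type":"number"}},"required":["plan"]}

```bash
mkdir -p pics; cat > h.py <<'E'
import numpy as np, cv2
from cell import env
from scipy.spatial.transform import Rotation as R
def snap(n,f):
    c=env.read_camera(n); cv2.imwrite('pics/'+f+'.png',c['image']); np.savez('pics/'+n,**{k:v for k,v in c.items() if k!='image'}); return c
def cam(n): 
    d=np.load('pics/'+n+'.npz'); K=np.array([[d['fx'],0,d['cx']],[0,d['fy'],d['cy']],[0,0,1]],float); return K,d['rvec'].astype(float).reshape(3),d['tvec'].astype(float).reshape(3)
def proj(n,P):
    K,r,t=cam(n); return cv2.projectPoints(np.atleast_2d(np.array(P,float)),r,t,K,None)[0][:,0]
def atz(n,u,v,z):
    K,r,t=cam(n); M=R.from_rotvec(r).as_matrix(); d=M.T@np.linalg.solve(K,[u,v,1]); o=-M.T@t; return o+d*(z-o[2])/d[2]
E
python3 - <<'E'
from h import *
snap('scene','s1');snap('top','t1')
o=env.get_obs();print({k:np.round(v,3) for k,v in o.items()})
for n in('scene','top'):
    K,r,t=cam(n);print(n,-R.from_rotvec(r).as_matrix().T@t)
E
```

```text
{'time_s': np.float64(0.1), 'qpos': array([-74.079,  18.434,  -4.018,  83.168,   1.297,  78.541,  -3.26 ]), 'joint_velocities': array([ 0.021,  0.001,  0.053, -0.138,  0.033, -0.089,  0.135]), 'effort': array([-0.0000e+00, -4.9257e+01, -4.0600e-01, -3.1340e+01, -6.4000e-02,
        3.9000e-02,  0.0000e+00]), 'tool_pos': array([0.169, 0.627, 0.185]), 'tool_rot': array([-1.79902e+02,  7.00000e-03,  1.64891e+02]), 'force': array([ 0.185, -1.063, -0.091]), 'wrist_torque': array([ 0.012,  0.008, -0.034]), 'grip_width': np.float64(0.087)}
scene [ 1.37051506 -0.71437026  0.86956249]
top [ 0.2801308  -0.06133848  1.12662733]
```

View pics/t1.png

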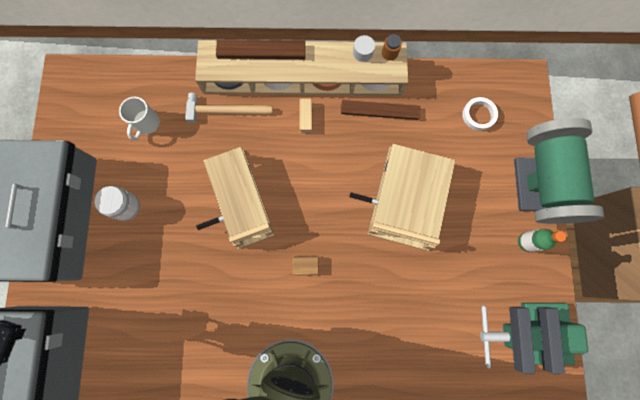

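View pics/s1.png

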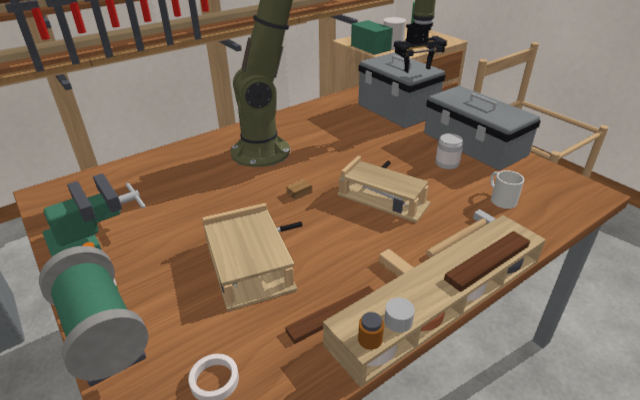

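The wide easel is at about (412,195) in the top view, with its handle at (363,198) on the left (+y). I'll enlarge that area.

```bash
python3 - <<'E'
import cv2,numpy as np
t=cv2.imread('pics/t1.png')[135:260,340:470]; s=cv2.imread('pics/s1.png')[195:310,195:315]
a=cv2.resize(t,None,fx=4.6,fy=4.6,interpolation=cv2.INTER_CUBIC)
cv2.imwrite('pics/t1c.png',a)
E
```

```text
(no output)
```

View pics/t1c.png

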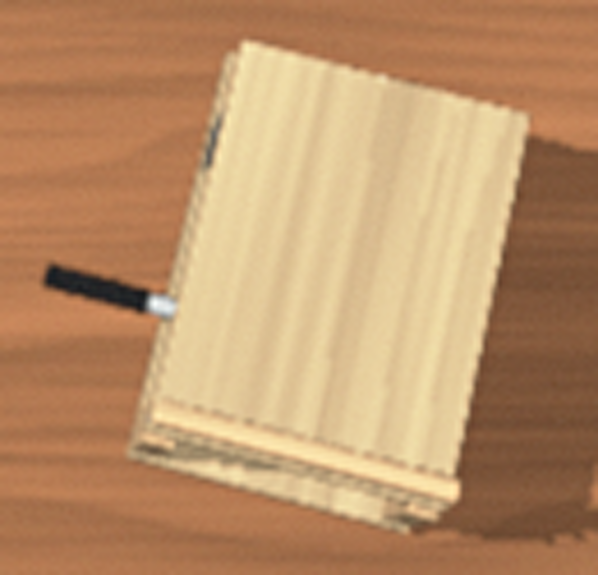

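```bash
python3 - <<'E'
from h import *
from scipy.optimize import least_squares
f=lambda u,v:(u/4.6+340-.4,v/4.6+135-.4)
# (pixel, easel pt)
obs=[((130,456),(-.1575,.09,0)),((410,530),(-.1575,-.09,0)),((47,275),(-.0695,.170,.0555)),((148,302),(-.0695,.105,.0555)),((243,42),(None,.09,.082)),((527,118),(None,-.09,.082))]
def T(p,P): c,s=np.cos(p[2]),np.sin(p[2]); return [p[0]+c*P[0]-s*P[1],p[1]+s*P[0]+c*P[1],P[2]]
pix=np.array([f(*o[0]) for o in obs])
def res(p):
    return (proj('top',[T(p,(p[3] if o[1][0] is None else o[1][0],*o[1][1:])) for o in obs])-pix).ravel()
r=least_squares(res,[.5,-.2,-.2,.117]);p=r.x
print(p,np.degrees(p[2]),np.round(res(p),1))
print('handle',T(p,(-.0695,.15,.0555)),'pivot at handle y',T(p,(.05,.15,.045)))
np.save('p.npy',p)
for a in (0,.4,.8,1.05,1.17):
    th=np.radians(5)+a; print(a,np.round(T(p,(.05-.12*np.cos(th),.15,.045+.12*np.sin(th))),3))
# scene check
print(proj('scene',[T(p,(-.0695,y,.0555)) for y in(.105,.17)]))
# TCP in current tool frame
E
```

```text
[ 0.53772551 -0.34241426 -0.24760858  0.09536543] -14.18692677433815 [-0.3  0.2 -0.4 -0.1 -0.1 -0.   0.5 -0.1 -0.4  0.4  0.6 -0.4]
handle [np.float64(0.5071080947737429), np.float64(-0.17995557891078695), 0.0555] pivot at handle y [np.float64(0.6229634997233346), np.float64(-0.20924337746182375), 0.045]
0 [ 0.507 -0.18   0.055]
0.4 [ 0.52  -0.183  0.101]
0.8 [ 0.549 -0.191  0.138]
1.05 [ 0.574 -0.197  0.154]
1.17 [ 0.587 -0.2    0.159]
[[279.15894764 228.69880905]
 [301.17692708 223.0282039 ]]
```

>>> servo_tool(plan=[[1,[-4,-0.4,0],[0,0,3.5]],[1,[-4,-0.4,0],[0,0,3.5]],[1,[-4,-0.4,0],[0,0,3.5]],[1,[-4,-0.4,0],[0,0,3.5]],[1,[-4,-0.4,0],[0,0,3.5]],[1,[-4,-0.4,0],[0,0,3.5]],[1,[-4,-0.4,0],[0,0,3.5]],[1,[-4,-0.4,0],[0,0,3.5]],[1,[-4,-0.4,0],[0,0,3.5]],[1,[-4,-0.4,0],[0,0,3.5]],[1,[-4,-0.4,0],[0,0,3.5]],[1,[-4,-0.4,0],[0,0,3.5]],[1,[-4,-0.4,0],[0,0,3.5]],[1,[-4,-0.4,0],[0,0,3.5]],[1,[-4,-0.4,0],[0,0,3.5]],[1,[-4,-0.4,0],[0,0,3.5]]], force=60)

```text
time_s: 1.43
tool_pos: [0.5868, 0.1651, 0.1724]
tool_rot: [-179.0, 0.1, 107.7]
force: [0.7, -0.1, -0.9]
grip_width: 0.0871
```

```bash
cat > go.py <<'E'
import sys; from h import *
# remaining shift (cm) and turn (deg), tool axes, to target x y z yaw
o=env.get_obs(); M=R.from_euler('xyz',o['tool_rot'],degrees=True)
t=np.array(list(map(float,sys.argv[1:4]))); G=R.from_euler('xyz',[180,0,float(sys.argv[4])],degrees=True)
print('t',o['time_s'],'pos',np.round(o['tool_pos'],4),'rot',np.round(o['tool_rot'],1),'F',np.round(o['force'],1),'grip',round(float(o['grip_width']),4))
print('shift cm',np.round(M.inv().apply(t-o['tool_pos'])*100,2),'turn',np.round((M.inv()*G).as_rotvec(degrees=True),1))
E
python3 go.py .507 -.18 .13 75.8
```

```text
t 1.4333 pos [0.5868 0.1651 0.1724] rot [-1.790e+02  1.000e-01  1.077e+02] F [ 0.7 -0.1 -0.9] grip 0.0871
shift cm [-30.44 -18.02   4.62] turn [-0.9  0.4 31.9]
```

>>> servo_tool(plan=[[1,[-3.7,-0.8,0.3],[0,0,3.5]],[1,[-3.7,-0.8,0.3],[0,0,3.5]],[1,[-3.7,-0.8,0.3],[0,0,3.5]],[1,[-3.7,-0.8,0.3],[0,0,3.5]],[1,[-3.7,-0.8,0.3],[0,0,3.5]],[1,[-3.7,-0.8,0.3],[0,0,3.5]],[1,[-3.7,-0.8,0.3],[0,0,3.5]],[1,[-3.7,-0.8,0.3],[0,0,3.5]],[1,[-3,-0.8,0.3],[0,0,3.5]],[1,[0,0,0],[0,0,0]],[1,[0,0,0],[0,0,0]]])

```text
time_s: 2.35
tool_pos: [0.5252, -0.1895, 0.1441]
tool_rot: [-179.1, 1.1, 73.4]
force: [1.0, 0.6, -0.4]
grip_width: 0.0869
```

```bash
python3 go.py .507 -.18 .0365 75.8; python3 - <<'E'
from h import *
snap('scene','s2');snap('top','t2')
a=cv2.imread('pics/t2.png')[130:270,310:470]; b=cv2.imread('pics/s2.png')[150:310,190:360]
cv2.imwrite('pics/c2.png',np.hstack([cv2.resize(a,(400,350),interpolation=2),cv2.resize(b,(372,350),interpolation=2)]))
E
```

```text
t 2.35 pos [ 0.5252 -0.1895  0.1441] rot [-179.1    1.1   73.4] F [ 1.   0.6 -0.4] grip 0.0869
shift cm [ 0.59 -1.85 10.78] turn [-0.9  1.  -2.5]
```

View pics/c2.png

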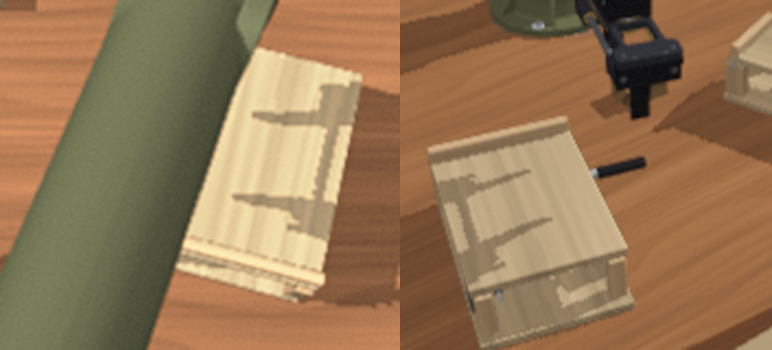

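The arm hides the handle in the top view. In the scene crop the open gripper hangs above the sleeve at crop (620,168), clear of the board. I'll correct and descend.

>>> servo_tool(plan=[[1,[0.3,-0.9,1],[-0.5,0.5,-1.2]],[1,[0.3,-0.9,2],[-0.4,0.5,-1.2]],[1,[0,0,2.5],[0,0,0]],[1,[0,0,2.5],[0,0,0]],[1,[0,0,2],[0,0,0]],[1,[0,0,0],[0,0,0]]])

```text
time_s: 2.95
tool_pos: [0.5165, -0.1666, 0.0424]
tool_rot: [179.6, -0.2, 77.2]
force: [-0.6, 1.0, -0.5]
grip_width: 0.0869
```

```bash
python3 go.py .507 -.18 .0365 75.8
```

```text
t 2.95 pos [ 0.5165 -0.1666  0.0424] rot [179.6  -0.2  77.2] F [-0.6  1.  -0.5] grip 0.0869
shift cm [-1.52 -0.63  0.58] turn [ 0.3 -0.2  1.4]
```

>>> servo_tool(plan=[[1,[-0.9,-0.4,0.3],[0.3,0,1]],[1,[-0.5,-0.3,0.3],[0,0,0.4]],[1,[0,0,0],[0,0,0]],[1,[0,0,0],[0,0,0]]])

```text
time_s: 3.28
tool_pos: [0.5083, -0.1764, 0.0376]
tool_rot: [179.9, -0.2, 76.0]
force: [0.1, 0.1, 0.2]
grip_width: 0.0869
```

```bash
python3 go.py .507 -.18 .0365 75.8; python3 - <<'E'
from h import *
snap('scene','s3')
b=cv2.imread('pics/s3.png')[170:260,240:360]
cv2.imwrite('pics/c3.png',cv2.resize(b,None,fx=5,fy=5,interpolation=2))
E
```

```text
t 3.2833 pos [ 0.5083 -0.1764  0.0376] rot [179.9  -0.2  76. ] F [0.1 0.1 0.2] grip 0.0869
shift cm [-0.38 -0.04  0.11] turn [ 0.1 -0.2  0.2]
```

View pics/c3.png

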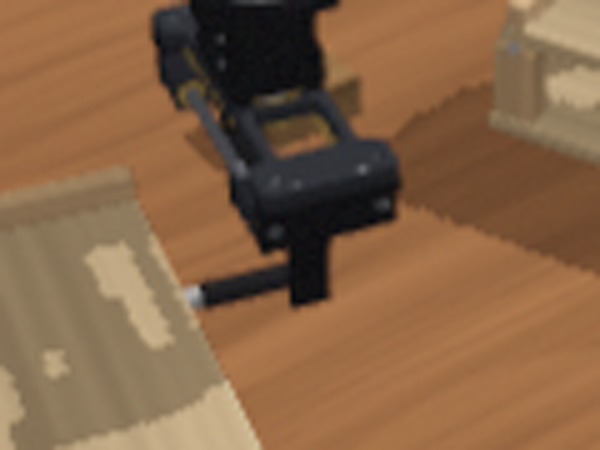

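The bar runs into the gap between the fingers at crop (290,280), with the sleeve visible from (200,295), so the position is good. Closing.

>>> servo_tool(plan=[[1,[-0.4,0,0.1],[0,0,0]],[0,[0,0,0],[0,0,0]],[0,[0,0,0],[0,0,0]],[0,[0,0,0],[0,0,0]],[0,[0,0,0],[0,0,0]],[0,[0,0,0],[0,0,0]],[0,[0,0,0],[0,0,0]],[0,[0,0,0],[0,0,0]],[0,[0,0,0],[0,0,0]]], force=60)

```text
time_s: 4.08
tool_pos: [0.5099, -0.1815, 0.0397]
tool_rot: [179.6, -0.3, 76.0]
force: [-0.0, 0.3, -0.4]
grip_width: 0.0416
```

```bash
python3 go.py .507 -.18 .0365 75.8
```

```text
t 4.0833 pos [ 0.5099 -0.1815  0.0397] rot [179.6  -0.3  76. ] F [-0.   0.3 -0.4] grip 0.0416
shift cm [ 0.07 -0.32  0.32] turn [ 0.4 -0.3  0.2]
```

>>> servo_tool(plan=[[0,[0,-0.3,0.3],[0,0,0]],[0,[0,0,0],[0,0,0]],[0,[0,0,0],[0,0,0]],[0,[0,0,0],[0,0,0]],[0,[0,0,0],[0,0,0]],[0,[0,0,0],[0,0,0]],[0,[0,0,0],[0,0,0]]])

```text
time_s: 4.67
tool_pos: [0.5064, -0.1804, 0.036]
tool_rot: [179.6, -0.3, 76.0]
force: [0.0, -0.1, 0.4]
grip_width: 0.0017
```

```bash
python3 go.py .507 -.18 .0365 75.8
```

```text
t 4.6667 pos [ 0.5064 -0.1804  0.036 ] rot [179.6  -0.3  76. ] F [ 0.  -0.1  0.4] grip 0.0017
shift cm [ 0.06  0.05 -0.05] turn [ 0.4 -0.3  0.2]
```

The fingers shut to 1.7 mm, so the bar was missed. Looking again.

```bash
python3 - <<'E'
from h import *
snap('scene','s4');snap('top','t4')
b=cv2.imread('pics/s4.png')[170:260,240:360]; a=cv2.imread('pics/t4.png')[130:270,310:470]
cv2.imwrite('pics/c4.png',np.hstack([cv2.resize(b,(480,360),interpolation=2),cv2.resize(a,(320,360),interpolation=2)]))
p=np.load('p.npy');o=env.get_obs();print(proj('scene',[o['tool_pos'],o['tool_pos']+[0,0,.019]]), proj('scene',[[.507,-.18,.0555]]))
print(np.linalg.norm(o['force']),o['qpos'])
E
```

```text
[[294.47804176 230.0600365 ]
 [294.19236069 224.81434461]] [[294.43705172 224.74171371]]
1.0702027045716704 [-15.93529402  13.49502967  36.94533927 110.56718299  -9.86343735
  58.61681245  11.41202702]
```

View pics/c4.png

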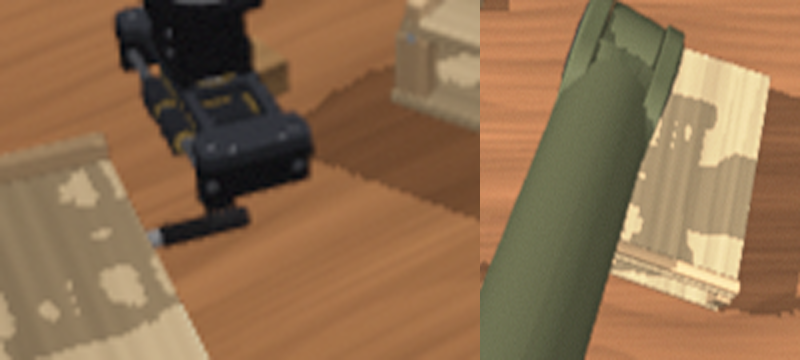

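```bash
python3 - <<'E'
from h import *
def f(pos,rot,w): 
    M=R.from_euler('xyz',rot,degrees=True).as_matrix(); 
    for s in(1,-1):
        for x in(-.0095,.0095): print(s,np.round(proj('scene',pos+M@[x,s*w/2,0])[0],1),end=' ')
    print()
f(np.array([.5252,-.1895,.1441]),[-179.1,1.1,73.4],.087)  # s2
f(np.array([.5083,-.1764,.0376]),[179.9,-.2,76],.087)     # s3
f(np.array([.5064,-.1804,.036]),[179.6,-.3,76],.0)     # s4
for z in(.03,.05,.06,.07,.08):print(z,proj('scene',[.507,-.18,z]))
b=cv2.imread('pics/s4.png')[195:245,265:325]; a=cv2.imread('pics/s3.png')[195:245,265:325]
cv2.imwrite('pics/c5.png',np.hstack([cv2.resize(a,(390,325),interpolation=2),cv2.resize(b,(390,325),interpolation=2)]))
E
```

```text
1 [295.3 213.7] 1 [302.3 212.3] -1 [285.8 195.1] -1 [292.5 193.8] 
1 [298.1 239.6] 1 [304.6 237.8] -1 [287.8 221.5] -1 [294.  219.9] 
1 [291.3 230.9] 1 [297.7 229.2] -1 [291.3 230.9] -1 [297.7 229.2] 
0.03 [[294.81672868 231.76519001]]
0.05 [[294.51967845 226.27018919]]
0.06 [[294.36914301 223.48550059]]
0.07 [[294.21724306 220.67557042]]
0.08 [[294.06395995 217.8400539 ]]
```

View pics/c5.png

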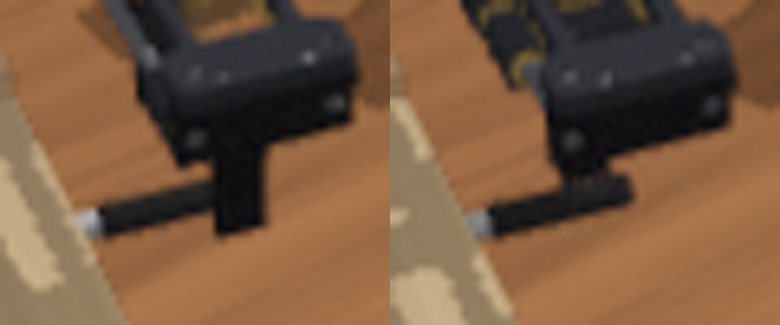

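```bash
python3 - <<'E'
from h import *
def f(pos,rot,pts): 
    M=R.from_euler('xyz',rot,degrees=True).as_matrix(); return np.round(proj('scene',pos+np.array(pts)@M.T),1).tolist()
P3=(np.array([.5083,-.1764,.0376]),[179.9,-.2,76])
P4=(np.array([.5064,-.1804,.036]),[179.6,-.3,76])
for P in(P3,P4):
    print('body bottom corners',f(*P,[(a,b,-.07) for b in(.095,-.095) for a in(-.0375,.0375)]))
    print('top', f(*P,[(a,b,-.12) for b in(.095,) for a in(-.0375,.0375)]))
print('finger outer tip s3',f(*P3,[(a,.0585,0) for a in(-.0095,.0095)]),'10mm up',f(*P3,[(a,.0585,-.014) for a in(-.0095,.0095)]))
print('x shift 2cm',proj('scene',[P3[0]-[.02,0,0],P3[0]-[0,0.02,0]])-proj('scene',[P3[0]]))
K,r,t=cam('scene');print(K)
E
```

```text
body bottom corners [[293.6, 233.6], [320.8, 226.3], [271.4, 194.4], [296.0, 188.6]]
top [[292.7, 218.2], [320.5, 211.0]]
body bottom corners [[291.8, 234.1], [319.0, 226.8], [269.8, 195.2], [294.4, 189.3]]
top [[290.8, 218.7], [318.6, 211.5]]
finger outer tip s3 [[300.0, 242.9], [306.5, 241.1]] 10mm up [[299.8, 238.9], [306.4, 237.2]]
x shift 2cm [[-3.90571399 -3.56518095]
 [-5.92568423  2.72566288]]
[[463.52451549   0.         318.2675621 ]
 [  0.         463.52451549 199.94092792]
 [  0.           0.           1.        ]]
```

>>> servo_tool(plan=[[0,[0,0,0.4],[0,0,0]],[0,[0,0,0.4],[0,0,0]],[0,[0,0,0],[0,0,0]]])

```text
time_s: 5.02
tool_pos: [0.5068, -0.1804, 0.0276]
tool_rot: [179.6, -0.3, 76.1]
force: [-0.1, -0.1, 0.2]
grip_width: 0.0006
```

>>> servo_tool(plan=[[0,[0,0,0.4],[0,0,0]],[0,[0,0,0.4],[0,0,0]],[0,[0,0,0],[0,0,0]]])

```text
time_s: 5.27
tool_pos: [0.5165, -0.1829, 0.0285]
tool_rot: [178.6, -0.5, 76.0]
force: [-0.6, 0.6, -0.9]
grip_width: 0.0005
```

```bash
python3 - <<'E'
from h import *
snap('scene','s6')
b=cv2.imread('pics/s6.png')[150:250,240:360]
cv2.imwrite('pics/c6.png',cv2.resize(b,None,fx=6,fy=6,interpolation=2))
E
```

```text
(no output)
```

View pics/c6.png

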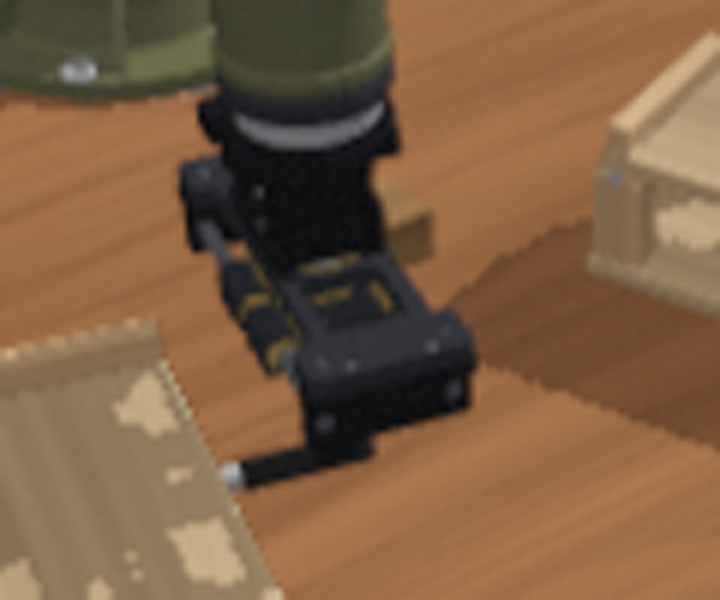

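```bash
python3 - <<'E'
from h import *
for i in range(3):
    o=env.get_obs(); print(o['time_s'],np.round(o['tool_pos'],4),np.round(o['tool_rot'],2),np.round(o['qpos'],2),np.round(o['joint_velocities'],1),np.round(o['force'],1),np.round(o['wrist_torque'],2))
    c=env.read_camera('top')
M=R.from_euler('xyz',o['tool_rot'],degrees=True).as_matrix()
# candidate wrist flange points along tool axis, px
for d in(.0,.07,.12,.15,.18,.2,.25): print(d,np.round(proj('scene',o['tool_pos']-M[:,2]*d)[0],1), ((proj('scene',o['tool_pos']-M[:,2]*d)[0]-[240,150])*6).round())
E
```

```text
5.3167 [ 0.5165 -0.183   0.0285] [178.57  -0.45  76.04] [-15.41  14.52  36.69 110.5  -11.03  56.87  12.3 ] [-0.   0.8 -0.2  1.8  0.3  0.1 -0.1] [ 0.7 -0.8  0.7] [-0.12  0.05 -0.03]
5.3667 [ 0.5151 -0.1826  0.0274] [178.72  -0.44  76.04] [-15.41  14.56  36.67 110.6  -11.02  56.88  12.3 ] [ 0.   0.7 -0.2  1.9  0.1  0.4  0. ] [ 0.2 -0.2  1. ] [-0.12 -0.01 -0.01]
5.4167 [ 0.5147 -0.1825  0.027 ] [178.77  -0.43  76.04] [-15.41  14.58  36.67 110.64 -11.02  56.88  12.3 ] [ 0.1  0.1  0.1 -0.   0.1 -0.3  0.1] [ 0.6 -0.   7. ] [-0.2  -0.12 -0.01]
0.0 [295.6 234.3] [334. 506.]
0.07 [294.2 214.4] [325. 386.]
0.12 [293.1 199.4] [319. 296.]
0.15 [292.5 190.1] [315. 240.]
0.18 [291.8 180.4] [311. 183.]
0.2 [291.3 173.9] [308. 143.]
0.25 [290.1 156.9] [301.  42.]
```

The fingers seem to be on top of the bar: Fz went to 7 N at a reported z of 27 mm, and the picture shows the finger ending at the bar's top edge. That would put the true tips about 36 mm higher than reported. I'll lift, open, and check the force falls away.

>>> servo_tool(plan=[[1,[0,-0.4,-1],[0,0,0]],[1,[0,-0.4,-1],[0,0,0]],[1,[0,0,0],[0,0,0]],[1,[0,0,0],[0,0,0]],[1,[0,0,0],[0,0,0]],[1,[0,0,0],[0,0,0]],[1,[0,0,0],[0,0,0]],[1,[0,0,0],[0,0,0]],[1,[0,0,0],[0,0,0]],[1,[0,0,0],[0,0,0]],[1,[0,0,0],[0,0,0]],[1,[0,0,0],[0,0,0]],[1,[0,0,0],[0,0,0]]])

```text
time_s: 6.55
tool_pos: [0.501, -0.179, 0.0447]
tool_rot: [179.3, -0.4, 76.1]
force: [0.1, -0.4, 0.6]
grip_width: 0.0792
```

```bash
python3 go.py .507 -.18 .005 75.8
```

```text
t 6.55 pos [ 0.501  -0.179   0.0447] rot [179.3  -0.4  76.1] F [ 0.1 -0.4  0.6] grip 0.0792
shift cm [0.02 0.56 3.98] turn [ 0.7 -0.4  0.3]
```

>>> servo_tool(plan=[[1,[0,0.5,1],[0.5,-0.3,0]],[1,[0,0,1],[0,0,0]],[1,[0,0,0.8],[0,0,0]],[1,[0,0,0],[0,0,0]]])

```text
time_s: 6.88
tool_pos: [0.5065, -0.1802, 0.0156]
tool_rot: [179.7, -0.1, 76.0]
force: [-1.1, 1.1, -0.1]
grip_width: 0.0869
```

```bash
python3 go.py .507 -.18 .003 75.8; python3 - <<'E'
from h import *
snap('scene','s7');print(env.get_obs()['force'],env.get_obs()['tool_pos'])
b=cv2.imread('pics/s7.png')[170:260,250:350]
cv2.imwrite('pics/c7.png',cv2.resize(b,None,fx=6,fy=6,interpolation=2))
E
```

```text
t 6.8833 pos [ 0.5065 -0.1802  0.0156] rot [ 1.797e+02 -1.000e-01  7.600e+01] F [-1.1  1.1 -0.1] grip 0.0869
shift cm [0.03 0.04 1.26] turn [ 0.3 -0.1  0.2]
[ 0.13929654 -0.06518012  0.25051678] [ 0.50656338 -0.18042404  0.01616426]
```

View pics/c7.png

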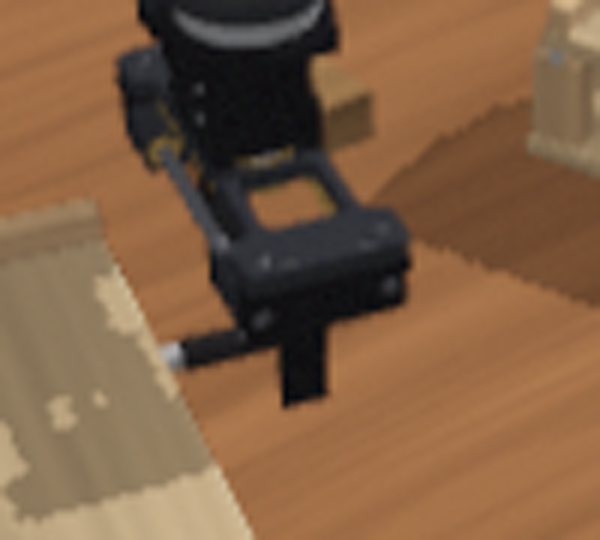

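Now the visible fingertip reaches (301,237) px, well below the bar at crop (210,350), with the bar between the fingers. A little lower, then close.

>>> servo_tool(plan=[[1,[0,0,0.7],[0,0,0]],[1,[0,0,0.7],[0,0,0]],[0,[0,0,0],[0,0,0]],[0,[0,0,0],[0,0,0]],[0,[0,0,0],[0,0,0]],[0,[0,0,0],[0,0,0]],[0,[0,0,0],[0,0,0]],[0,[0,0,0],[0,0,0]],[0,[0,0,0],[0,0,0]],[0,[0,0,0],[0,0,0]]])

```text
time_s: 7.77
tool_pos: [0.5069, -0.1809, 0.002]
tool_rot: [179.6, -0.1, 76.0]
force: [0.1, -0.1, -0.8]
grip_width: 0.0419
```

```bash
python3 go.py .507 -.18 .0 75.8
```

```text
t 7.7667 pos [ 0.5069 -0.1809  0.002 ] rot [ 1.796e+02 -1.000e-01  7.600e+01] F [ 0.1 -0.1 -0.8] grip 0.0419
shift cm [ 0.09 -0.01  0.2 ] turn [ 0.4 -0.1  0.2]
```

>>> servo_tool(plan=[[0,[0,0,0],[0,0,0]],[0,[0,0,0],[0,0,0]],[0,[0,0,0],[0,0,0]],[0,[0,0,0],[0,0,0]],[0,[0,0,0],[0,0,0]],[0,[0,0,0],[0,0,0]],[0,[0,0,0],[0,0,0]]])

```text
time_s: 8.35
tool_pos: [0.5079, -0.181, 0.0023]
tool_rot: [179.5, -0.2, 76.0]
force: [0.4, -0.8, 0.3]
grip_width: 0.0146
```

```bash
python3 go.py .507 -.18 .0 75.8
```

```text
t 8.35 pos [ 0.5079 -0.181   0.0023] rot [179.5  -0.2  76. ] F [ 0.4 -0.8  0.3] grip 0.0146
shift cm [ 0.08 -0.11  0.23] turn [ 0.5 -0.2  0.2]
```

The bar is gripped (14.6 mm). I'll swing the first part of the arc with the tool kept vertical.

>>> servo_tool(plan=[[0,[0,0.1,-1.0],[0,0,0]],[0,[0,0.2,-1.0],[0,0,0]],[0,[0,0.3,-1.0],[0,0,0]],[0,[0,0.4,-1.0],[0,0,0]]])

```text
time_s: 8.68
tool_pos: [0.5159, -0.1834, 0.0378]
tool_rot: [179.6, 0.1, 75.9]
force: [4.9, -2.6, -13.4]
grip_width: 0.0144
```

```bash
python3 go.py .507 -.18 .0 75.8
```

```text
t 8.6833 pos [ 0.5159 -0.1834  0.0378] rot [1.796e+02 1.000e-01 7.590e+01] F [  4.9  -2.6 -13.4] grip 0.0144
shift cm [ 0.12 -0.98  3.78] turn [0.4 0.1 0.1]
```

>>> servo_tool(plan=[[0,[0,0.45,-0.95],[0,0,0]],[0,[0,0.55,-0.9],[0,0,0]],[0,[0,0.6,-0.85],[0,0,0]],[0,[0,0.7,-0.8],[0,0,0]],[0,[0,0.75,-0.75],[0,0,0]]])

```text
time_s: 9.1
tool_pos: [0.5451, -0.1913, 0.0812]
tool_rot: [179.8, 0.2, 75.9]
force: [5.4, -2.7, -12.8]
grip_width: 0.0146
```

```bash
cat > arc.py <<'E'
from h import *
o=env.get_obs(); e=np.array([np.cos(-.2476),np.sin(-.2476)])
s=(o['tool_pos'][:2]-[.5079,-.181])@e; u=o['tool_pos'][2]-.0023
x=-.1195+s; z=.0105+u
print('theta',np.degrees(np.arctan2(z,-x)),'leg',np.arctan2(z,-x)-.0873,'r',np.hypot(x,z),'lateral',(o['tool_pos'][:2]-[.5079,-.181])@[-e[1],e[0]],'F',o['force'].round(1),'grip',o['grip_width'],'t',o['time_s'],np.round(o['tool_rot'],1))
E
python3 arc.py
```

```text
theta 47.84936984570197 leg 0.7478290488119904 r 0.12052700970458952 lateral -0.0009019571616348136 F [  5.4  -2.7 -12.8] grip 0.01459463738400194 t 9.1 [179.8   0.2  75.9]
```

>>> servo_tool(plan=[[0,[0,0.8,-0.65],[0,0,0]],[0,[0,0.85,-0.6],[0,0,0]],[0,[0,0.9,-0.5],[0,0,0]],[0,[0,0.95,-0.4],[0,0,0]]])

```text
time_s: 9.43
tool_pos: [0.5844, -0.2019, 0.1053]
tool_rot: [179.4, 0.3, 75.9]
force: [5.2, -3.8, -14.3]
grip_width: 0.0146
```

```bash
python3 arc.py
```

```text
theta 70.46964929584709 leg 1.1426274029382353 r 0.12041023533774362 lateral -0.0015006591526233101 F [  5.2  -3.8 -14.3] grip 0.01459634700231255 t 9.4333 [179.4   0.3  75.9]
```

By geometry the leg is at about 1.14 rad, but the load has not reversed as I'd expect past dead centre. I'll check by picture.

```bash
python3 - <<'E'
from h import *
snap('scene','s8');print(env.get_obs()['force'],env.get_obs()['tool_pos'])
b=cv2.imread('pics/s8.png')[110:320,180:380]
cv2.imwrite('pics/c8.png',cv2.resize(b,None,fx=2.85,fy=2.85,interpolation=2))
E
```

```text
[  7.93068853  -2.364544   -11.35759449] [ 0.58692024 -0.2025953   0.10610549]
```

View pics/c8.png

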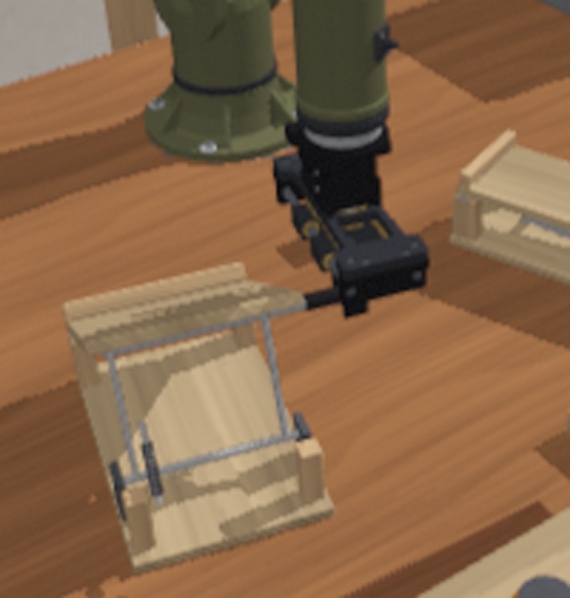

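The leg is up, and the sleeve is held at crop (330,298) with the board resting on the crossbar. The force now pulls toward +x, so it is past dead centre. A nudge to the stop, then release.

>>> servo_tool(plan=[[0,[0,0.4,-0.1],[0,0,0]],[0,[0,0.3,-0.1],[0,0,0]],[0,[0,0,0],[0,0,0]]])

```text
time_s: 9.73
tool_pos: [0.5865, -0.2024, 0.1062]
tool_rot: [-179.6, 0.3, 75.9]
force: [4.6, -2.2, -6.8]
grip_width: 0.0144
```

```bash
python3 arc.py
```

```text
theta 71.62132929901284 leg 1.1627280109228564 r 0.12053327947280999 lateral -0.0014876821595232023 F [ 4.6 -2.2 -6.8] grip 0.014394229456664437 t 9.7333 [-179.6    0.3   75.9]
```

The 7 mm nudge gave no movement, so the leg is on its stop (about 1.163 rad). Releasing.

>>> servo_tool(plan=[[1,[0,0,0],[0,0,0]],[1,[0,0,0],[0,0,0]],[1,[0,0,0],[0,0,0]],[1,[0,0,0],[0,0,0]],[1,[0,0,0],[0,0,0]],[1,[0,0,0],[0,0,0]],[1,[0,0,0],[0,0,0]],[1,[0,0,0],[0,0,0]],[1,[0,0,0],[0,0,0]],[1,[0,0,0],[0,0,0]]])

```text
time_s: 10.57
tool_pos: [0.5907, -0.203, 0.1141]
tool_rot: [179.9, 0.2, 76.0]
force: [0.4, -0.2, 0.3]
grip_width: 0.0732
```

```bash
python3 arc.py
```

```text
theta 74.55159550820935 leg 1.2138708042332684 r 0.12693370234951348 lateral -0.0009820635665350802 F [ 0.4 -0.2  0.3] grip 0.07320244894984308 t 10.5667 [179.9   0.2  76. ]
```

Free, with zero force. Lifting straight up and then away in +y.

>>> servo_tool(plan=[[1,[0,0,-1.5],[0,0,0]],[1,[0,0,-2],[0,0,0]],[1,[0,0,-2.5],[0,0,0]],[1,[0,0,-2.5],[0,0,0]],[1,[0,0,-2.5],[0,0,0]],[1,[2,0,0],[0,0,0]],[1,[3,0,0],[0,0,0]],[1,[3,0,0],[0,0,0]],[1,[3,0,0],[0,0,0]],[1,[2,0,0],[0,0,0]],[1,[0,0,0],[0,0,0]],[1,[0,0,0],[0,0,0]]])

```text
time_s: 11.57
tool_pos: [0.6215, -0.0744, 0.2278]
tool_rot: [-180.0, 0.3, 75.6]
force: [0.8, -1.2, 1.2]
grip_width: 0.087
```

```bash
python3 - <<'E'
from h import *
snap('scene','s9');o=env.get_obs();print(o['force'],o['tool_pos'],o['time_s'])
p=np.load('p.npy');c,s=np.cos(p[2]),np.sin(p[2]);T=lambda x,y,z:[p[0]+c*x-s*y,p[1]+s*x+c*y,z]
b=cv2.imread('pics/s9.png')
for a in(0,1.05,1.17):
    th=.0873+a; q=proj('scene',[T(.05-.12*np.cos(th),y,.045+.12*np.sin(th)) for y in(.105,.17)]); print(a,q.round(1).tolist())
cv2.imwrite('pics/c9.png',cv2.resize(b[100:320,180:450],None,fx=2.7,fy=2.7,interpolation=2))
E
```

```text
[ 0.81923631  0.50866601 -0.279578  ] [ 0.62157071 -0.07394163  0.22763952] 11.6167
0 [[279.2, 228.7], [301.2, 223.0]]
1.05 [[285.2, 214.6], [309.1, 208.6]]
1.17 [[286.8, 215.9], [311.0, 209.9]]
```

View pics/c9.png

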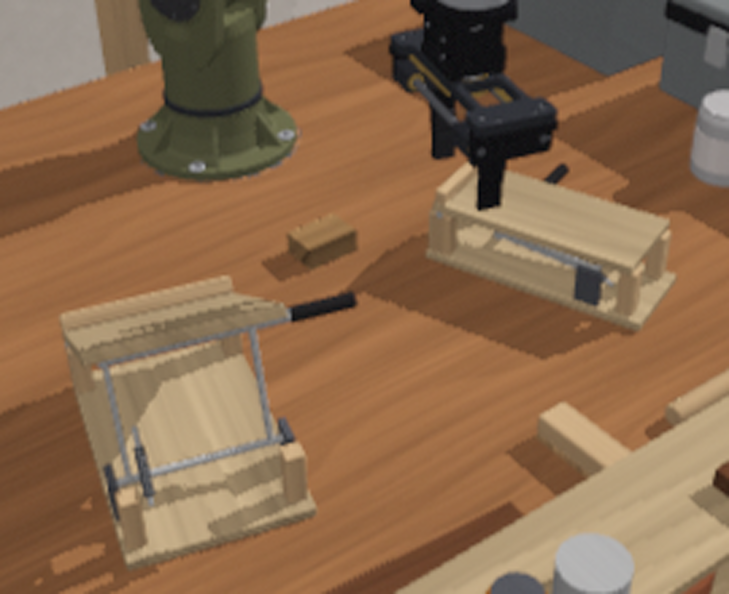

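The sleeve runs from crop (290,314) to (355,300), which is (287,216) to (311,211) px and matches the 1.17 rad prediction. The board stands on the leg, the narrow easel is still folded, and the gripper is clear. Handing in.

```bash
python3 -c "
from cell import env
print(env.sign_off())"
```

```text
the job is handed in; nothing more can be done
None
```

The wide easel is propped up: its board stands on the locked leg, and the narrow easel is still folded. I handed the job in at about 11.6 s.

- **How it went:** I took the wide easel's rubber-sleeved bar, swung it along the 120 mm arc and nudged it. It would go no further, at about 1.16 rad by tool position. Then I released it and backed away.
- **Last checks:** In the final picture the sleeve is at about (287,216)–(311,211) px. Locked at 1.17 rad it should be at (287,216)–(311,210). Tool force was about 1 N, which is the noise level, and the gripper was clear of everything.
- **Failed or disagreed:**
  - **First grasp missed:** the fingers shut empty just above the bar. They then touched it lightly, at about 7 N.
  - **Height mismatch:** touch and pictures both put the fingertips about 36 mm higher than the reported tool height. I grasped that much lower the second time, and did not find the cause.
  - **Load direction:** after the swing, at about 1.14 rad, the vertical pull on the tool had not reversed as I expected past dead centre. The leg stayed locked once released.

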